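Start the extractor and raise the hood sash to its mark

ROBOT

A 6-joint arm with a two-finger parallel gripper is mounted at the origin on a cart in front of the work surface, level with it; the furniture and walls round the work are solid. World frame = base frame: x ahead of the robot, y to its left, z up, the work surface at z = 0. Lengths are in m, angles in rad, forces in N, time in s.
With the tool pointing down it reaches from about 0.3 to 1 m from the base axis. Payload 5.1 kg.
Tool frame: the origin (TCP) lies midway between the tips of the shut fingers; the grasp point (between the pads) lies 19 mm behind it; z points along the fingers, y is the direction in which the jaws open and shut (so a half turn about z gives the same grasp; the last joint's range is limited). The gripper opens to 95 mm and grips with 3 to 60 N. Pads are 20 mm wide; open, the fingers measure 119 mm over their backs; the gripper's body (75 mm by 180 mm) begins 59 mm behind the grasp point.
Start: joints at [-1.218, 0.124, 1.65, -0, 1.367, -0.083], TCP at [0.274, -0.589, 0.215] pointing down, gripper open.
Joint ranges: [-2.61, 2.61], [-1.02, 2.33], [0.03, 2.71], [-1.35, 4.49], [0.32, 2.68], [-2.91, 2.91]. Speed limits (rad/s): [2.57, 2.57, 3.14, 3.14, 3.14, 3.14].

INTERFACE

Orientations are given as a unit quaternion [w, x, y, z].
In Python, from plant import state, read_camera, camera_params, job_done gives the robot as it stands. The module is installed in compiled form; this text tells all that it offers.
- The arm moves only by the tool arm_command, never from a script. Its argument "steps" is a list of rows, each a list of 3 entries, a list of its own where there are three numbers: the shift along the tool's x, y, z each as a share of 25 mm, from -1 to 1, then the turn, a rotation vector about the tool's x, y, z each as a share of 6 degrees, from -1 to 1, then the opening, from -1 (shut) to 1 (fully open). A call has 1 to 5 rows; each row shifts and turns the pose as measured when the row begins, along the tool's axes as they then stand; what a row does not reach is not made up. A row lasts 1/12 s, in which the tool goes at most 41.7 mm and 7.16 degrees, less where a joint would pass 70% of its speed; a pose out of reach is approached as far as the arm can. A call with a number of a shift or a turn outside -1 to 1 is refused whole. A call with a gripper value outside its range is refused whole. The fingers move at their own pace and stop on an object; the grip force is fixed at half the most. Time passes only in rows, so rows that do not move let the fingers close. It gives the time, the measured TCP pose, the force and the opening at its end, in the units of the state.
- state(): the state, without advancing time (a new reading comes with each control period).
- read_camera(name): name is "scene" or "top" or "wrist"; returns the picture (384x512x3 uint8, red, green, blue); there is no depth.
- camera_params(name): a dict with "intrinsics" (3x3 intrinsics, pixels), "eye" and "rotation" of the camera in the world. Camera axes: x right, y up, looking along -z (the intrinsics and any distortion apply to the point x, -y, -z); pixel columns grow to the right and rows downward; lengths in m; the calibration is good to about 2 mm. A picture is of the moment at which its call begins: read the wrist's pose just before it. camera_params takes no time and is no camera call; for the wrist camera it gives the pose at the moment of the call.
- job_done(): hands the job in, once; it reports no verdict.
The state is a dict: "clock": time; "joint_pos": joint angles; "joint_vel": joint speeds; "joint_efforts": joint torques, N m; "eef_pos": TCP position; "ee_rot": TCP orientation; "force": force on the tool from outside, world axes, zero at the start; "moment": the same for the moment, N m; "grip_width": finger opening in m.
Only numpy, scipy, OpenCV 4.12 (cv2) and the standard library are available. Lean on these libraries where they do the work, as an engineer would, in place of code of your own. Each camera call takes 0.05 s, during which the arm holds its last target. There are 200 camera calls.

TASK

Press the button of the fan switch down to start the extractor. Then, from beneath its lip, push the hood's sliding window up until the lip is level with the pointer on the right-hand rail, leave it standing there and draw away. Only press and push, pinch and lift nothing, and leave the pointer and the things standing about where they are.

Things in the scene. Friction and masses are not known exactly. Their poses are not given: they have to be found in the camera images.
- hood: fixed grey extraction hood, 300 deep (x), 220 wide (y), 292 high, round outlet on top to 338; origin: centre of underside, z up, front looks along its -x. Above a 50 high sill at the front (x = -150) the front slopes back, leaning 45 degrees from vertical; a clear window slides up this slope on two aluminium rails. Pointer on the right-hand rail; counterweight outside the left wall, out to y = +130
- sash (a joint): how far the window has been pushed up its slope, in m: 0 shut, 0.165 at the top stop. Starts almost shut. It is balanced by its counterweight: it takes about 3 to 5 N to move along the slope and stays where it is left
- lip_front (a point): middle of the lower front edge of the window's lip, moves with it. Lip: level aluminium ledge 130 long (y), 16 thick, standing out square from the pane by 36 (upper half 29). Axes: z up the slope (the way the window moves), -x straight out of the pane, y along the lip to the left. The underside runs 36 mm along +x to the pane; the pane runs on 60 mm below it, nothing in front of it
- lip_end (a point): the lip's right-hand end, half-way up its thickness and about half-way along its depth; moves with the window. Same axes as lip_front. It stands level with mark_tip when the window is at the mark
- mark_tip (a point): tip of the dark triangular pointer clamped to the right-hand rail (26 mm block with a brass screw, standing 35 mm out from the pane), pointing left at the path of the lip's end, 8 mm beside it. Axes as lip_front. It stands 65 to 130 mm up the slope from where the lip is when shut, differently each time
- mark (a joint): where the pointer is clamped along the slope, in m: the window is level with it when joint sash has this same value. It stays put unless pushed hard
- fan_button_top (a point): centre of the top of the round black push button (30 across) on the fan switch box, z up. It goes down 6 mm against a spring; about 5 N takes it fully down, level with the dark collar (46 across) around it
- fan_button (a joint): travel of the push button in m: 0 up, 0.006 fully down; it springs back
- switch_box: fixed grey box on the bench, 66 x 92 x 40 high, with the button on its top (8 mm from the middle along its own -y, button top 58 mm above the bench) and a small clear lamp lens; origin at the centre of its underside
- mug: white mug, 78 across, 97 high, loose bystander at the right; origin at the centre of its underside
- eyelet_tin: round tin, 67 across, 28 high, loose bystander; origin at the centre of its underside
- sanding_block: brown sanding block, 57 x 100 x 31 high, loose bystander in front of the hood; origin at the centre of its underside
- spool: lying thread spool, 40 x 60 x 40 high, loose bystander in front of the hood on the left; origin at the centre of its underside
- pot: flat round pot, 90 across, 32 high, loose, standing on the floor inside the hood; origin at the centre of its underside
Not all that is in view belongs to the job. What is shaped like the switch_box but purple is not meant.

How it is judged:
By the outcome, as a careful person would: the job done as asked, in the order asked, and still so for the second after the job is handed in, with the robot touching nothing.
It also fails if it takes over 43 s, if anything falls off the work surface, if the arm or the gripper's body presses on something with over 40 N, if the wrist force passes 120 N, or if a joint passes its speed limit or range.

## Working session

There is one attempt and no reset: what is moved stays moved. The work goes in short steps, Python scripts to look and compute and a tool call to move; the robot and the scene stay as the last step left them, time stands still between calls to the robot, and variables do not carry over. Pictures are saved under pics/ and viewed, about 8 in all and at most 12, crops included, and the job is handed in when it is done.

Besides the shell and the picture viewer there is one more tool, called after "Emit:" by a JSON object that holds its "fn" and its "kwargs". arm_command: Moves the arm, as the interface text tells. Shift numbers are shares of 25 mm and turn numbers shares of 6 degrees, none past 1 either way. Its arguments: {"type":"object","properties":{"steps":{"type":"array","items":{"type":"array"}}},"required":["steps"]}

```bash
mkdir -p pics; cat > h.py <<'E'
import numpy as np, cv2
from plant import state, read_camera, camera_params, job_done
def snap(n,f):
    p=camera_params(n); im=read_camera(n); cv2.imwrite(f'pics/{f}.png',im[:,:,::-1]); np.savez(f'pics/{f}.npz',K=p['intrinsics'],e=p['eye'],R=p['rotation']); return im
def ray(f,u,v):
    d=np.load(f'pics/{f}.npz'); q=np.linalg.inv(d['K'])@[u,v,1.]; w=d['R']@[q[0],-q[1],-q[2]]; return d['e'],w/np.linalg.norm(w)
def onz(f,u,v,z):
    e,w=ray(f,u,v); return e+w*(z-e[2])/w[2]
def proj(f,P):
    d=np.load(f'pics/{f}.npz'); c=d['R'].T@(np.array(P)-d['e']); q=d['K']@[c[0],-c[1],-c[2]]; return q[:2]/q[2]
def tri(*obs):
    A=np.zeros((3,3));b=np.zeros(3)
    for o in obs:
        e,w=ray(*o);M=np.eye(3)-np.outer(w,w);A+=M;b+=M@e
    x=np.linalg.solve(A,b); return x,[np.round(proj(o[0],x)-o[1:],1) for o in obs]
E
python3 - <<'E'
from h import *
a=snap('scene','s0');b=snap('top','t0')
for n in('s0','t0'):
    d=np.load(f'pics/{n}.npz');print(d['K'],d['e'],d['R'])
print(camera_params('scene').keys(),state())
E
```

```text
[[355.66065137   0.         255.61085879]
 [  0.         355.66065137 190.98468475]
 [  0.           0.           1.        ]] [-0.26740192 -0.82746229  0.51433102] [ 0.72601592  0.46290984 -0.27786846 -0.42591605]
[[474.61497562   0.         258.6237372 ]
 [  0.         474.61497562 188.71319075]
 [  0.           0.           1.        ]] [ 0.27698166 -0.3580281   1.76883334] [-0.7019492  -0.06106395  0.0672371   0.70641184]
dict_keys(['intrinsics', 'eye', 'rotation']) {'clock': 0.1, 'joint_pos': array([-1.21758470e+00,  1.24421045e-01,  1.65152002e+00, -4.12895488e-06,
        1.36750003e+00, -8.25904266e-02]), 'joint_vel': array([ 3.84835785e-03,  1.49520178e-04, -2.55493507e-03,  9.29972563e-08,
       -7.58468050e-04, -2.71532033e-03]), 'joint_efforts': array([ 4.49214840e-04, -4.18879616e+01, -3.61096895e+01,  7.77369621e-02,
        4.61696181e-02, -6.32317665e-05]), 'eef_pos': array([ 0.27416826, -0.58871489,  0.21353246]), 'ee_rot': array([-9.15499016e-04,  9.76352849e-01,  2.16181080e-01, -1.26678544e-04]), 'force': array([-0.06437822,  0.27419035, -0.8505802 ]), 'moment': array([ 0.03239635, -0.00307733,  0.00464527]), 'grip_width': 0.09490277410529394}
```

View pics/s0.png

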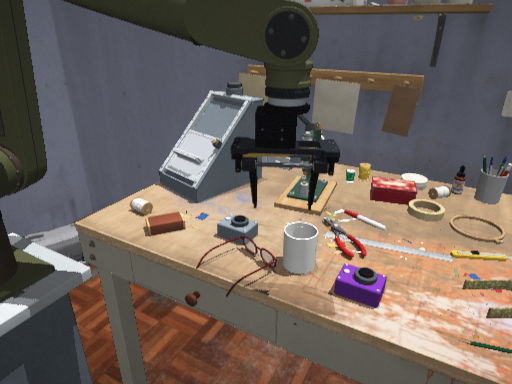

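View pics/t0.png

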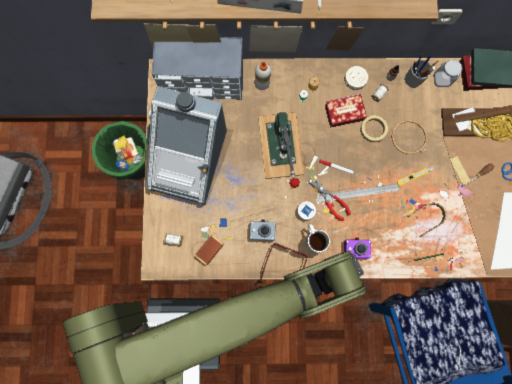

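The scene view shows the hood at (205,150), lip around (185,160), the grey switch box button at (239,220), the mug at (300,248) and the purple decoy at (360,280). The top view shows the hood at (185,145), the switch button at (263,229), the sanding block at (208,250) and the spool at (172,240).

```bash
python3 - <<'E'
s=open('h.py').read()
s="from scipy.spatial.transform import Rotation as Ro\n"+s.replace("R=p['rotation'])","R=Ro.from_quat(np.array(p['rotation'])[[1,2,3,0]]).as_matrix())")
open('h.py','w').write(s)
from h import *
for n,c in(('s0','scene'),('t0','top')):
    p=camera_params(c);np.savez(f'pics/{n}.npz',K=p['intrinsics'],e=p['eye'],R=Ro.from_quat(np.array(p['rotation'])[[1,2,3,0]]).as_matrix())
print(proj('t0',[.274,-.589,.215]),proj('s0',[.274,-.589,.215]))
print('button',tri(('s0',239,219),('t0',263,229)), onz('t0',263,229,.058))
a=cv2.imread('pics/s0.png')[80:220,155:255];b=cv2.imread('pics/t0.png')[85:205,140:240]
a=cv2.resize(a,None,fx=4,fy=4,interpolation=2);b=cv2.resize(b,None,fx=4,fy=4,interpolation=2)
b=cv2.copyMakeBorder(b,0,80,0,0,0);cv2.imwrite('pics/c0.png',np.hstack([a,b]))
E
```

```text
[326.36929931 276.35025492] [282.42906099 205.38865933]
button (array([ 0.44430511, -0.38910204,  0.04826823]), [array([-0.,  0.]), array([ 0., -0.])]) [ 0.44333831 -0.38889618  0.058     ]
```

View pics/c0.png

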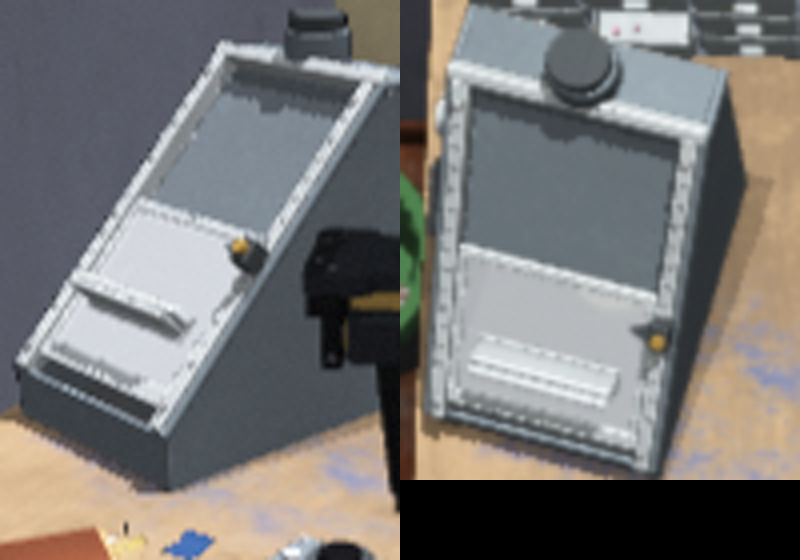

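```bash
cat > hood.py <<'E'
from h import *
T=lambda x,y:('t0',140+(x-400)/4,85+y/4)
S=lambda x,y:('s0',155+x/4,80+y/4)
E
python3 - <<'E'
from hood import *
fr=onz(*S(170,490),0);fl=onz(*S(20,405),0)
tfr=onz(*T(660,474),.05);tfl=onz(*T(425,414),.05)
sfr=onz(*S(165,437),.05);sfl=onz(*S(18,365),.05)
tr=onz(*T(710,130),.292);tl=onz(*T(450,65),.292)
for n,l,r in(('s z0',fl,fr),('s .05',sfl,sfr),('t .05',tfl,tfr),('t top',tl,tr)):
    d=l-r;print(n,l.round(3),r.round(3),np.linalg.norm(d).round(3),np.degrees(np.arctan2(-d[0],d[1])).round(1))
for n,a,b in(('lipR',S(180,328),T(615,385)),('lipL',S(75,285),T(475,358)),('tip',S(230,247),T(634,330)),('screw',S(240,245),T(657,341))):
    x,r=tri(a,b);print(n,x.round(4),r)
E
```

```text
s z0 [0.616 0.054 0.   ] [ 0.545 -0.171  0.   ] 0.236 -17.6
s .05 [0.597 0.033 0.05 ] [ 0.539 -0.174  0.05 ] 0.215 -15.8
t .05 [0.596 0.039 0.05 ] [ 0.539 -0.178  0.05 ] 0.224 -14.8
t top [ 0.841 -0.027  0.292] [ 0.784 -0.24   0.292] 0.22 -14.9
lipR [ 0.6085 -0.1423  0.1135] [array([ 0.4, -0. ]), array([-0.3,  0.2])]
lipL [ 0.6298 -0.0177  0.1235] [array([ 1.1, -0.1]), array([-0.8,  0.7])]
tip [ 0.6451 -0.1673  0.1763] [array([-0.1,  0. ]), array([ 0.1, -0.1])]
screw [ 0.6329 -0.1872  0.1842] [array([ 0.2, -0. ]), array([-0.1,  0.1])]
```

Emit:
{"fn": "arm_command", "kwargs": {"steps": [[[0.95,-0.44,0],[0,0,0],-1],[[0.95,-0.44,0],[0,0,0],-1],[[0.95,-0.44,0],[0,0,0],-1],[[0.95,-0.44,0],[0,0,0],-1],[[0.95,-0.44,0],[0,0,0],-1]]}}

```text
clock: 0.52
eef_pos: [0.357, -0.4877, 0.2095]
ee_rot: [-0.003, 0.977, 0.212, -0.002]
force: [0.2, -0.4, 0.5]
grip_width: 0.0669
```

Emit:
{"fn": "arm_command", "kwargs": {"steps": [[[0.95,-0.44,0],[0,0,0],-1],[[0.95,-0.44,0],[0,0,0],-1],[[0.95,-0.44,0],[0,0,0],-1],[[0.95,-0.44,0],[0,0,0],-1],[[0,0,0],[0,0,0],-1]]}}

```text
clock: 0.93
eef_pos: [0.4291, -0.3996, 0.2065]
ee_rot: [-0.006, 0.977, 0.213, -0.002]
force: [-0.5, -0.1, -0.2]
grip_width: 0.0338
```

```bash
python3 - <<'E'
from h import *
a=snap('wrist','w0');s=state();print(s['eef_pos'],s['ee_rot'],s['grip_width'],proj('w0',[.4435,-.389,.058]))
E
```

```text
[ 0.42798938 -0.40086328  0.20636846] [-0.00584921  0.9770173   0.21306329 -0.00264934] 0.029949872879555896 [249.37644748 157.4985674 ]
```

View pics/w0.png

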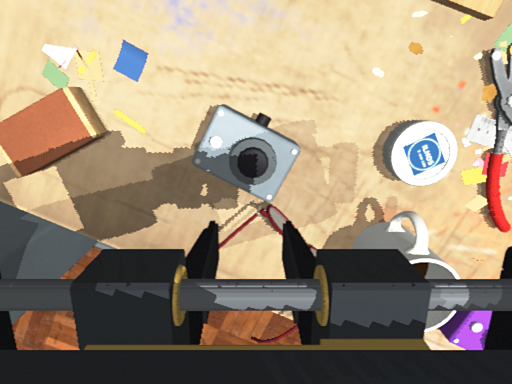

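The wrist view shows the button at about (253,162), collar centre (252,160), and the lamp at (216,143). The predicted position was (249,157), which agrees closely.

```bash
cat >> h.py <<'E'
def totool(P):
    s=state();R=Ro.from_quat(np.array(s['ee_rot'])[[1,2,3,0]]).as_matrix()
    return (R.T@(np.array(P)-s['eef_pos'])/.025).round(2)
E
python3 - <<'E'
from h import *
im=cv2.imread('pics/w0.png');m=(im[110:210,200:310].max(2)<75).astype('uint8')
n,l,st,c=cv2.connectedComponentsWithStats(m);print([(c[i]+[200,110],st[i,4]) for i in range(1,n) if st[i,4]>100])
p=onz('w0',253,161.5,.058);print(p,totool([p[0],p[1],.075]))
E
```

```text
[(array([262.32407407, 119.69444444]), np.int32(108)), (array([247.771875  , 164.91145833]), np.int32(960))]
[ 0.44146906 -0.39366664  0.058     ] [0.62 0.03 5.25]
```

Emit:
{"fn": "arm_command", "kwargs": {"steps": [[[0.63,0.0,0.9],[0,0,0],-1],[[0,0,0.9],[0,0,0],-1],[[0,0,0.9],[0,0,0],-1],[[0,0,0.9],[0,0,0],-1],[[0,0,0.8],[0,0,0],-1]]}}

```text
clock: 1.4
eef_pos: [0.4434, -0.3991, 0.099]
ee_rot: [0.001, 0.977, 0.213, -0.0]
force: [1.3, 0.3, -0.1]
grip_width: 0.0012
```

Emit:
{"fn": "arm_command", "kwargs": {"steps": [[[0,0,0.4],[0,0,0],-1],[[0,0,0],[0,0,0],-1]]}}

```text
clock: 1.57
eef_pos: [0.4395, -0.3978, 0.0826]
ee_rot: [-0.003, 0.977, 0.212, -0.003]
force: [-1.0, 0.1, 0.1]
grip_width: 0.0002
```

```bash
python3 - <<'E'
from h import *
print(state()['eef_pos'],totool([.442,-.392,.052]))
E
```

```text
[ 0.43954182 -0.39780832  0.08256497] [ 0.19 -0.16  1.22]
```

Emit:
{"fn": "arm_command", "kwargs": {"steps": [[[0.2,-0.16,0.5],[0,0,0],-1],[[0,0,0.4],[0,0,0],-1],[[0,0,0.2],[0,0,0],-1],[[0,0,0.2],[0,0,0],-1]]}}

```text
clock: 1.9
eef_pos: [0.443, -0.3944, 0.0521]
ee_rot: [-0.001, 0.977, 0.211, -0.002]
force: [-14.8, 15.2, 41.8]
grip_width: 0.0008
```

Emit:
{"fn": "arm_command", "kwargs": {"steps": [[[0,0,0.2],[0,0,0],-1],[[0,0,0.2],[0,0,0],-1]]}}

```text
clock: 2.07
eef_pos: [0.4432, -0.3946, 0.0522]
ee_rot: [-0.004, 0.977, 0.212, -0.004]
force: [-10.2, 9.4, 24.4]
grip_width: 0.0002
```

Emit:
{"fn": "arm_command", "kwargs": {"steps": [[[0,0,-0.4],[0,0,0],-1],[[0,0,-1],[0,0,0],-1],[[0,0,-1],[0,0,0],-1],[[0,0,-1],[0,0,0],-1],[[0,0,-1],[0,0,0],-1]]}}

```text
clock: 2.48
eef_pos: [0.4435, -0.394, 0.1647]
ee_rot: [-0.005, 0.977, 0.212, -0.005]
force: [0.2, -0.5, 0.5]
grip_width: 0.0004
```

```bash
python3 - <<'E'
from h import *
b=cv2.imread('pics/w0.png');L=onz('w0',216,143,.043)
snap('wrist','w1');a=cv2.imread('pics/w1.png')
u,v=proj('w1',L).round().astype(int);print(u,v,b[140:147,213:220].mean((0,1)),a[v-6:v+7,u-6:u+7].mean((0,1)),a[v-6:v+7,u-6:u+7].max((0,1)),state()['eef_pos'])
# plan for hood approach
yaw=np.radians(-15);c,s=np.cos(yaw),np.sin(yaw)
xh=np.array([c,s,0]);yh=np.array([-s,c,0]);zh=np.array([0,0,1.])
up=(xh+zh)/2**.5;n=(zh-xh)/2**.5
O=np.array([.568,-.070,0])+.15*xh
H=lambda P:np.array([(P-O)@xh,(P-O)@yh,P[2]])
for nm,P in(('lipR',[.6085,-.1423,.1135]),('lipL',[.6298,-.0177,.1235]),('tip',[.6451,-.1673,.1763])):
    P=np.array(P);h=H(P);Q=O-.15*xh+.05*zh;print(nm,h.round(3),'along',((P-Q)@up).round(3),'out',((P-Q)@n).round(3))
# rotation needed to tool z=-n, tool x = up (or -up)
R0=Ro.from_quat(np.array(state()['ee_rot'])[[1,2,3,0]]).as_matrix()
for sg in(1,-1):
    Rt=np.stack([sg*up,np.cross(-n,sg*up),-n],1);print(sg,Ro.from_matrix(R0.T@Rt).as_rotvec(degrees=True).round(1))
E
```

```text
210 167 [253.36734694 253.53061224 253.44897959] [219.9112426  219.76331361 217.9112426 ] [255 255 255] [ 0.44601764 -0.39648122  0.17159196]
lipR [-0.092 -0.059  0.114] along 0.086 out 0.004
lipL [-0.104  0.067  0.124] along 0.085 out 0.019
tip [-0.05  -0.074  0.176] along 0.16 out 0.019
1 [-15.6  43.5  37.4]
-1 [ -54.8  -19.6 -131.3]
```

Emit:
{"fn": "arm_command", "kwargs": {"steps": [[[0.65,-0.98,-0.2],[0,0,0],-1],[[0.65,-0.98,-0.2],[0,0,0],-1],[[0.65,-0.98,-0.2],[0,0,0],-1],[[0.65,-0.98,-0.2],[0,0,0],-1],[[0.65,-0.98,-0.2],[0,0,0],-1]]}}

```text
clock: 2.95
eef_pos: [0.4726, -0.2542, 0.2031]
ee_rot: [0.006, 0.978, 0.208, 0.002]
force: [1.0, -0.8, -0.5]
grip_width: 0.0005
```

Emit:
{"fn": "arm_command", "kwargs": {"steps": [[[0.65,-0.98,-0.2],[0,0,0],-1],[[0.65,-0.98,-0.2],[0,0,0],-1],[[0.65,-0.98,-0.2],[0,0,0],-1],[[0.65,-0.98,-0.2],[0,0,0],-1],[[0.65,-0.98,-0.2],[0,0,0],-1]]}}

```text
clock: 3.37
eef_pos: [0.4988, -0.1026, 0.2297]
ee_rot: [0.008, 0.978, 0.207, 0.006]
force: [0.3, 0.1, 0.3]
grip_width: 0.0001
```

Emit:
{"fn": "arm_command", "kwargs": {"steps": [[[0,0,0],[-0.26,0.73,0.62],-1],[[0,0,0],[-0.26,0.73,0.62],-1],[[0,0,0],[-0.26,0.73,0.62],-1],[[0,0,0],[-0.26,0.73,0.62],-1],[[0,0,0],[-0.26,0.73,0.62],-1]]}}

```text
clock: 3.78
eef_pos: [0.5061, -0.0959, 0.2356]
ee_rot: [0.034, 0.974, 0.044, 0.22]
force: [-0.6, 0.3, 0.3]
grip_width: 0.0002
```

Emit:
{"fn": "arm_command", "kwargs": {"steps": [[[0,0,0],[-0.26,0.73,0.62],-1],[[0,0,0],[-0.26,0.73,0.62],-1],[[0,0,0],[-0.26,0.73,0.62],-1],[[0,0,0],[-0.26,0.73,0.62],-1],[[0,0,0],[0,0,0],-1]]}}

```text
clock: 4.2
eef_pos: [0.5052, -0.096, 0.2366]
ee_rot: [0.052, 0.918, -0.097, 0.38]
force: [-0.4, -0.5, -1.5]
grip_width: 0.0008
```

```bash
cat >> h.py <<'E'
yaw=np.radians(-15);c,s=np.cos(yaw),np.sin(yaw)
xh=np.array([c,s,0]);yh=np.array([-s,c,0]);zh=np.array([0,0,1.])
up=(xh+zh)/2**.5;n=(zh-xh)/2**.5
Rt=np.stack([up,np.cross(-n,up),-n],1)
Q=np.array([.568,-.070,.05])   # middle of the sill's front edge
def hs(P): P=np.array(P)-Q; return np.round([P@up,P@yh,P@n],4)  # along, left, out
def fromhs(a,l,o): return Q+a*up+l*yh+o*n
def turn():
    R0=Ro.from_quat(np.array(state()['ee_rot'])[[1,2,3,0]]).as_matrix();return (Ro.from_matrix(R0.T@Rt).as_rotvec(degrees=True)/6).round(2)
E
python3 - <<'E'
from h import *
snap('wrist','w2');s=state();print(s['clock'],s['eef_pos'],hs(s['eef_pos']),turn(),'cam',hs(camera_params('wrist')['eye']))
E
```

```text
4.25 [ 0.50597871 -0.09634786  0.23832344] [ 0.0956 -0.0415  0.1707] [-0.15 -0.03  0.45] cam [ 0.171  -0.04    0.3417]
```

View pics/w2.png

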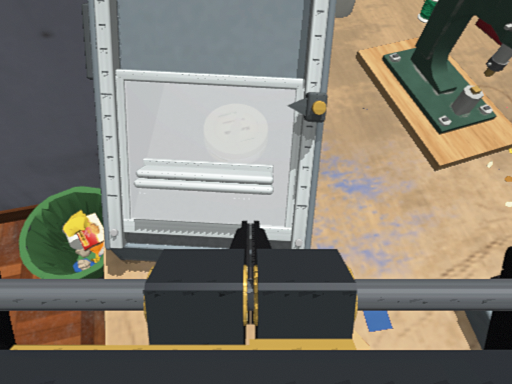

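The view along the slope shows the pointer tip at about (288,105), the lip from (137,160) to (273,190) with its right end at x≈272, and the shut fingertips at (250,225). I'll enlarge it to read the edges.

```bash
python3 - <<'E'
from h import *
a=cv2.imread('pics/w2.png')[90:245,190:335];cv2.imwrite('pics/c2.png',cv2.resize(a,None,fx=3.8,fy=3.8,interpolation=2))
for nm,u,v,o in(('tip',288,105,.018),('lip top@pane',205,160,0),('lip front up',205,178,.029),('lip low front',205,190,.036),('lipR',273,183,.036),('lipL',136,181,.036)):
    e,w=ray('w2',u,v);P=e+w*((o-(e-Q)@n)/(w@n));print(nm,hs(P))
E
```

```text
tip [ 0.1605 -0.0698  0.018 ]
lip top@pane [ 0.1027  0.0078 -0.    ]
lip front up [0.0914 0.0035 0.029 ]
lip low front [0.0817 0.0025 0.036 ]
lipR [ 0.0914 -0.0596  0.036 ]
lipL [0.0872 0.0659 0.036 ]
```

View pics/c2.png

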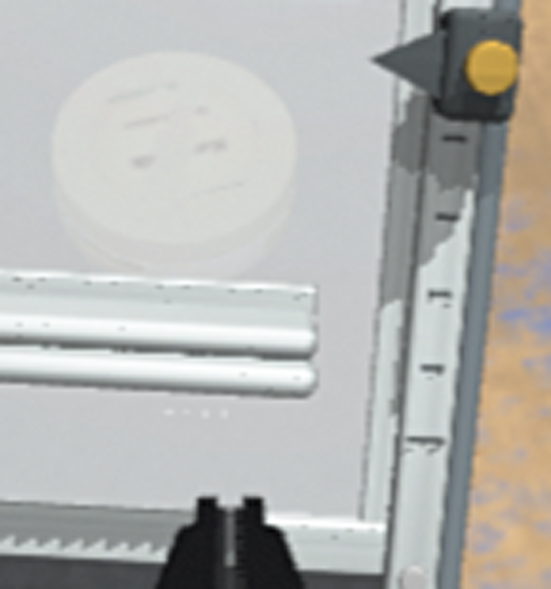

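```bash
python3 - <<'E'
from h import *
for nm,u,v,o in(('tip',288,105.8,.018),('topback R',273,165.5,0),('topback L',143,160,0),('lowfront R',272,194,.036),('win top L',119,70.5,0),('win top R',303,80,0),('lowfront L',136,189,.036),('step R',273,182.5,.029)):
    e,w=ray('w2',u,v);P=e+w*((o-(e-Q)@n)/(w@n));print(nm,hs(P))
print(hs(state()['eef_pos']))
E
```

```text
tip [ 0.1598 -0.0699  0.018 ]
topback R [ 0.1003 -0.0608 -0.    ]
topback L [ 0.0998  0.0703 -0.    ]
lowfront R [ 0.0809 -0.0593  0.036 ]
win top L [ 0.1845  0.0896 -0.    ]
win top R [ 0.1834 -0.0839  0.    ]
lowfront L [0.0796 0.0662 0.036 ]
step R [ 0.0901 -0.06    0.029 ]
[ 0.0956 -0.0415  0.1707]
```

Emit:
{"fn": "arm_command", "kwargs": {"steps": [[[-0.65,-0.9,0],[-0.15,-0.03,0.45],-1],[[-0.65,-0.9,0.5],[0,0,0],-1],[[0,0,1],[0,0,0],-1],[[0,0,1],[0,0,0],-1],[[0,0,1],[0,0,0],-1]]}}

```text
clock: 4.67
eef_pos: [0.5629, -0.0667, 0.1684]
ee_rot: [0.053, 0.913, -0.115, 0.387]
force: [-0.3, 0.8, 0.8]
grip_width: 0.0007
```

```bash
python3 - <<'E'
from h import *
s=state();print(hs(s['eef_pos']),turn(),totool(fromhs(.062,.004,.014)))
E
```

```text
[0.0796 0.0019 0.0879] [-0.01 -0.17  0.11] [-0.76 -0.09  2.94]
```

Emit:
{"fn": "arm_command", "kwargs": {"steps": [[[-0.7,-0.1,0],[0,-0.17,0.1],-1],[[-0.2,0,0.7],[0,0,0],-1],[[0,0,0.7],[0,0,0],-1],[[0,0,0],[0,0,0],-1]]}}

```text
clock: 5.0
eef_pos: [0.5762, -0.0679, 0.1226]
ee_rot: [0.051, 0.919, -0.118, 0.373]
force: [-1.2, 0.0, -0.7]
grip_width: 0.0003
```

```bash
python3 - <<'E'
from h import *
s=state();print(hs(s['eef_pos']),turn(),totool(fromhs(.062,.004,.014)))
E
```

```text
[0.0565 0.0042 0.0461] [0.   0.14 0.07] [0.24 0.01 1.28]
```

Emit:
{"fn": "arm_command", "kwargs": {"steps": [[[0.1,0,0.5],[0,0.14,0.07],-1],[[0.1,0,0.4],[0,0,0],-1],[[0,0,0.25],[0,0,0],-1],[[0,0,0],[0,0,0],-1]]}}

```text
clock: 5.33
eef_pos: [0.5962, -0.0725, 0.1193]
ee_rot: [0.052, 0.921, -0.122, 0.366]
force: [0.1, 0.9, -2.3]
grip_width: 0.0004
```

```bash
python3 - <<'E'
from h import *
s=state();print(hs(s['eef_pos']),turn(),s['force']@np.array([up,yh,n]).T)
E
```

```text
[0.0688 0.0049 0.0293] [0.07 0.26 0.02] [-1.75325146  0.88852087 -1.51229773]
```

Emit:
{"fn": "arm_command", "kwargs": {"steps": [[[-0.4,0,0],[0,0.25,0],-1],[[-0.1,0,0.35],[0,0,0],-1],[[0,0,0.25],[0,0,0],-1],[[0,0,0],[0,0,0],-1]]}}

```text
clock: 5.67
eef_pos: [0.5951, -0.0699, 0.1189]
ee_rot: [0.057, 0.919, -0.122, 0.369]
force: [-0.3, 0.4, 0.7]
grip_width: 0.0006
```

```bash
python3 - <<'E'
from h import *
s=state();print(hs(s['eef_pos']),turn(),s['force']@np.array([up,yh,n]).T)
E
```

```text
[0.0672 0.0071 0.0302] [0.15 0.19 0.03] [0.19885855 0.33996043 0.83934803]
```

```bash
python3 - <<'E'
from h import *
for i in range(2):
    snap('wrist',f'w3{i}');s=state();print(s['clock'],s['joint_pos'].round(3),s['joint_vel'].round(3),s['joint_efforts'].round(1),hs(s['eef_pos']),s['force'].round(1))
E
```

```text
5.7167 [-0.167 -0.272  2.339 -0.26   0.321  1.883] [-0.    -0.002  0.005  0.001  0.001  0.001] [  0.  -20.9 -33.2  -0.2  -2.    0. ] [0.0674 0.0071 0.0303] [-0.5 -0.7 -0.5]
5.7667 [-0.167 -0.272  2.34  -0.26   0.321  1.883] [-0.001 -0.001  0.008 -0.001  0.002  0.002] [  0.  -21.2 -33.7  -0.2  -2.1   0. ] [0.0672 0.007  0.0303] [-0.1 -0.1 -0.7]
```

View pics/w30.png

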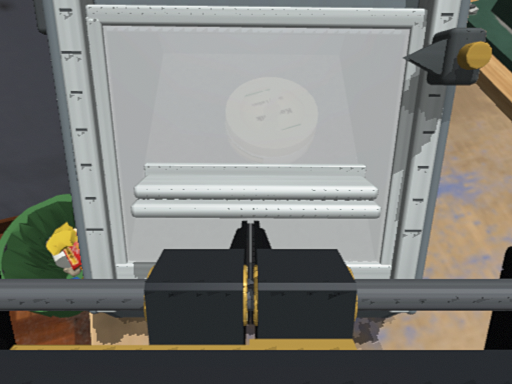

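The wrist view shows the fingertips at (251,225), just below the lip's lower edge (row 217), with the pointer tip at (405,57). Joint 5 is at its lower limit (0.321), which blocked the insertion, so I'll tilt the tool slightly steeper to free it.

Emit:
{"fn": "arm_command", "kwargs": {"steps": [[[-0.2,0,0],[0,-0.85,0],-1],[[-0.2,0,0],[0,-0.85,0],-1],[[0,0,0],[0,0,0],-1]]}}

```text
clock: 6.02
eef_pos: [0.5866, -0.0675, 0.1113]
ee_rot: [0.044, 0.95, -0.127, 0.282]
force: [0.9, -0.1, 0.7]
grip_width: 0.0006
```

```bash
python3 - <<'E'
from h import *
s=state();print(hs(s['eef_pos']),turn(),s['joint_pos'].round(3),totool(fromhs(.062,.005,.014)))
E
```

```text
[0.0556 0.0072 0.0311] [0.14 1.97 0.02] [-0.175 -0.225  2.253 -0.121  0.541  1.747] [0.39 0.08 0.62]
```

Emit:
{"fn": "arm_command", "kwargs": {"steps": [[[0.1,0,0.35],[0,0,0],-1],[[0.1,0,0.35],[0,0,0],-1],[[0,0,0],[0,0,0],-1]]}}

```text
clock: 6.27
eef_pos: [0.6023, -0.0722, 0.1012]
ee_rot: [0.045, 0.949, -0.127, 0.286]
force: [-0.1, -0.5, 0.2]
grip_width: 0.0006
```

```bash
python3 - <<'E'
from h import *
s=state();print(hs(s['eef_pos']),turn(),s['joint_pos'].round(3),totool(fromhs(.070,.005,.014)),s['force']@np.array([up,yh,n]).T)
E
```

```text
[0.06   0.0068 0.0124] [0.14 1.89 0.02] [-0.178 -0.172  2.23  -0.127  0.502  1.751] [ 0.38  0.07 -0.14] [ 0.20617877 -0.54285811  0.1125596 ]
```

Emit:
{"fn": "arm_command", "kwargs": {"steps": [[[0.39,0,-0.08],[0,0,0],-1],[[0.39,0,-0.08],[0,0,0],-1],[[0.39,0,-0.08],[0,0,0],-1],[[0.39,0,-0.08],[0,0,0],-1]]}}

```text
clock: 6.6
eef_pos: [0.6245, -0.0784, 0.1239]
ee_rot: [0.045, 0.951, -0.127, 0.279]
force: [-4.3, 0.9, -0.7]
grip_width: 0.0006
```

```bash
python3 - <<'E'
from h import *
s=state();print(hs(s['eef_pos']),turn(),s['joint_pos'].round(3),s['force']@np.array([up,yh,n]).T)
E
```

```text
[0.0924 0.0065 0.0121] [0.15 2.02 0.03] [-0.183 -0.144  2.158 -0.112  0.559  1.731] [-3.64754874 -0.22211871  2.60808813]
```

Pushing at about 4 N, as expected. Continue to along ≈ 0.122, then measure.

Emit:
{"fn": "arm_command", "kwargs": {"steps": [[[0.39,0,-0.08],[0,0,0],-1],[[0.39,0,-0.08],[0,0,0],-1],[[0.3,0,-0.06],[0,0,0],-1],[[0,0,0],[0,0,0],-1]]}}

```text
clock: 6.93
eef_pos: [0.6473, -0.0847, 0.148]
ee_rot: [0.045, 0.95, -0.127, 0.281]
force: [-1.3, 0.2, -3.0]
grip_width: 0.0002
```

```bash
python3 - <<'E'
from h import *
snap('wrist','w4');s=state();print(hs(s['eef_pos']),turn(),s['force']@np.array([up,yh,n]).T,'cam',hs(camera_params('wrist')['eye']))
a=cv2.imread('pics/w4.png');print(proj('w4',fromhs(.1598,-.0699,.018)))
cv2.imwrite('pics/c4.png',cv2.resize(a[40:260,220:480],None,fx=2.7,fy=2.7,interpolation=2))
E
```

```text
[0.1258 0.0064 0.0124] [0.16 1.99 0.03] [ 0.14487133 -0.15999266  0.1424747 ] cam [0.2352 0.0097 0.1636]
[410.99438618 187.74618238]
```

View pics/c4.png

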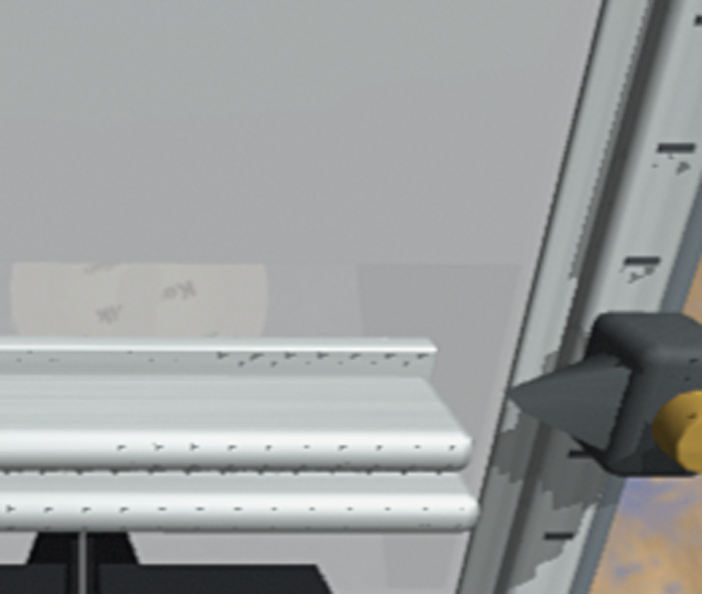

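```bash
python3 - <<'E'
from h import *
x,r=tri(('w2',288,105.8),('w30',404,57),('w4',408.1,185.6));print('tip',hs(x),r)
def on(f,u,v,o):
    e,w=ray(f,u,v);return hs(e+w*((o-(e-Q)@n)/(w@n)))
for nm,u,v,o in(('ledge top back',379.3,178.9,0),('step',393.3,214.5,.029),('lowfront',395.9,236,.036),('tip',408.1,185.6,.018)):print(nm,on('w4',u,v,o))
# same features before the push, w2
print('step w2',on('w2',273,182.8,.029),'low',on('w2',272,194,.036))
s=state();print(hs(s['eef_pos']))
E
```

```text
tip [ 0.1598 -0.0698  0.0153] [array([-0.4, -0.1]), array([0.4, 0.6]), array([ 0.3, -0.4])]
ledge top back [ 0.1558 -0.0616  0.    ]
step [ 0.1516 -0.0587  0.029 ]
lowfront [ 0.1446 -0.0586  0.036 ]
tip [ 0.161  -0.0683  0.018 ]
step w2 [ 0.0898 -0.06    0.029 ] low [ 0.0809 -0.0593  0.036 ]
[0.1258 0.0064 0.0124]
```

Emit:
{"fn": "arm_command", "kwargs": {"steps": [[[0.14,0,-0.03],[0,0,0],-1],[[0.14,0,-0.03],[0,0,0],-1],[[0,0,0],[0,0,0],-1]]}}

```text
clock: 7.23
eef_pos: [0.6523, -0.086, 0.1529]
ee_rot: [0.045, 0.95, -0.127, 0.281]
force: [-0.0, 0.5, -1.6]
grip_width: 0.0005
```

```bash
python3 - <<'E'
from h import *
snap('wrist','w5');s=state();print(hs(s['eef_pos']),turn(),s['force']@np.array([up,yh,n]).T)
# rough: rows of strong horizontal edges at lip right end
g=cv2.imread('pics/w5.png',0)[:,340:390].mean(1);h=cv2.imread('pics/w4.png',0)[:,340:375].mean(1)
print('w5',[(i,int(g[i])) for i in range(150,245,1)]);print('w4',[(i,int(h[i])) for i in range(160,245,1)])
E
```

```text
[0.1333 0.0064 0.0123] [0.16 1.99 0.03] [-0.61244908 -0.06601725  0.40491661]
w5 [(150, 165), (151, 164), (152, 164), (153, 164), (154, 165), (155, 164), (156, 164), (157, 164), (158, 164), (159, 164), (160, 164), (161, 165), (162, 164), (163, 164), (164, 167), (165, 182), (166, 189), (167, 196), (168, 216), (169, 230), (170, 183), (171, 160), (172, 169), (173, 173), (174, 171), (175, 172), (176, 171), (177, 171), (178, 172), (179, 179), (180, 186), (181, 188), (182, 187), (183, 188), (184, 189), (185, 188), (186, 188), (187, 187), (188, 190), (189, 194), (190, 194), (191, 193), (192, 190), (193, 190), (194, 191), (195, 194), (196, 194), (197, 194), (198, 198), (199, 208), (200, 225), (201, 237), (202, 243), (203, 243), (204, 239), (205, 220), (206, 221), (207, 208), (208, 190), (209, 174), (210, 158), (211, 140), (212, 116), (213, 91), (214, 111), (215, 193), (216, 200), (217, 193), (218, 192), (219, 193), (220, 194), (221, 194), (222, 203), (223, 225), (224, 238), (225, 243), (226, 243), (227, 241), (228, 230), (229, 224), (230, 207), (231, 187), (232, 172), (233, 158), (234, 142),
[... 442 characters left out ...]
 192), (187, 191), (188, 194), (189, 197), (190, 198), (191, 196), (192, 192), (193, 192), (194, 193), (195, 194), (196, 194), (197, 194), (198, 198), (199, 208), (200, 225), (201, 237), (202, 243), (203, 243), (204, 239), (205, 217), (206, 218), (207, 208), (208, 191), (209, 175), (210, 159), (211, 140), (212, 114), (213, 90), (214, 111), (215, 194), (216, 200), (217, 192), (218, 192), (219, 193), (220, 194), (221, 194), (222, 204), (223, 226), (224, 238), (225, 243), (226, 243), (227, 241), (228, 227), (229, 223), (230, 206), (231, 187), (232, 172), (233, 158), (234, 144), (235, 118), (236, 99), (237, 129), (238, 169), (239, 169), (240, 167), (241, 167), (242, 167), (243, 167), (244, 167)]
```

Emit:
{"fn": "arm_command", "kwargs": {"steps": [[[-0.4,0,0.05],[0,0,0],-1],[[-0.2,0,-0.9],[0,0,0],-1],[[-0.3,0,-1],[0,0,0],-1],[[-0.9,0,-1],[0,0,0],-1],[[-0.9,0,-0.6],[0,0,0],-1]]}}

```text
clock: 7.7
eef_pos: [0.5533, -0.0581, 0.1904]
ee_rot: [0.045, 0.949, -0.127, 0.285]
force: [-0.5, 0.1, 0.1]
grip_width: 0.0002
```

Emit:
{"fn": "arm_command", "kwargs": {"steps": [[[-0.8,0,0],[0,0,0],-1],[[0,0,0],[0,0,0],-1]]}}

```text
clock: 7.87
eef_pos: [0.5345, -0.0525, 0.1808]
ee_rot: [0.045, 0.948, -0.127, 0.288]
force: [-0.8, -1.1, -0.5]
grip_width: 0.0003
```

```bash
python3 - <<'E'
from h import *
snap('wrist','w6');s=state();print(s['clock'],hs(s['eef_pos']),'cam',hs(camera_params('wrist')['eye']),s['joint_pos'].round(2))
a=cv2.imread('pics/w6.png');u,v=proj('w6',fromhs(.1598,-.0698,.0153)).round().astype(int);print(u,v)
x0,y0=max(u-90,0),max(v-40,0);print(x0,y0);cv2.imwrite('pics/c6.png',cv2.resize(a[y0:y0+90,x0:x0+125],None,fx=6,fy=6,interpolation=2))
E
```

```text
7.9167 [0.0693 0.0083 0.1187] cam [0.1761 0.0113 0.2718] [-0.16 -0.47  2.31 -0.11  0.72  1.74]
364 38
274 0
```

View pics/c6.png

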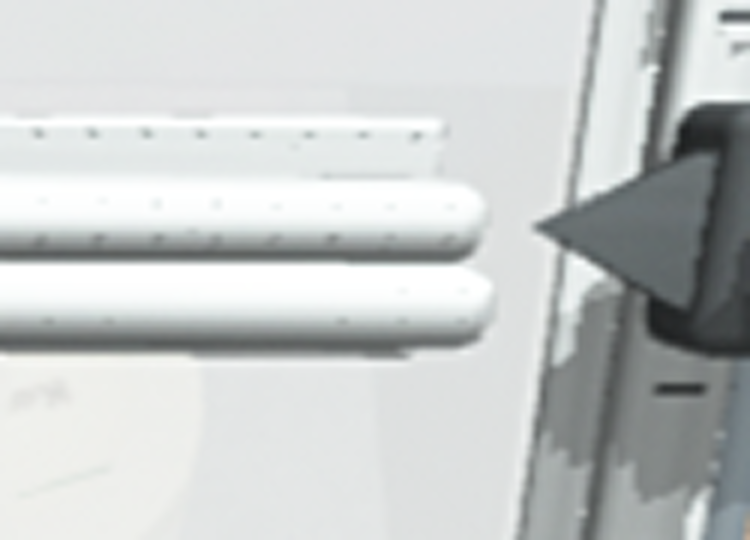

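```bash
python3 - <<'E'
from h import *
def on(f,u,v,o):
    e,w=ray(f,u,v);return hs(e+w*((o-(e-Q)@n)/(w@n)))
print('tip',on('w6',363.5,38,.0153))
for d in(0,-.003):
  for nm,u,v,o in(('upper front top',354,30,.029),('step',355.5,43.3,.029),('lowfront',355.5,58.5,.036)):print(d,nm,on('w6',u,v,o+d))
E
```

```text
tip [ 0.1597 -0.0697  0.0153]
0 upper front top [ 0.1651 -0.0586  0.029 ]
0 step [ 0.1573 -0.0606  0.029 ]
0 lowfront [ 0.1487 -0.0598  0.036 ]
-0.003 upper front top [ 0.165  -0.0594  0.026 ]
-0.003 step [ 0.1571 -0.0615  0.026 ]
-0.003 lowfront [ 0.1484 -0.0608  0.033 ]
```

```bash
python3 - <<'E'
from h import *
a=totool(fromhs(.112,.0064,.05));b=totool(fromhs(.118,.0064,.0123));print(a,b-a,turn())
E
```

```text
[2.2  0.04 2.38] [ 0.52 -0.02  1.43] [0.14 1.83 0.02]
```

Emit:
{"fn": "arm_command", "kwargs": {"steps": [[[0.6,0,0.6],[0,-0.1,0],-1],[[0.6,0,0.6],[0,0,0],-1],[[0.6,0,0.6],[0,0,0],-1],[[0.4,0,0.58],[0,0,0],-1],[[0,0,0],[0,0,0],-1]]}}

```text
clock: 8.33
eef_pos: [0.6215, -0.0758, 0.1702]
ee_rot: [0.045, 0.947, -0.126, 0.292]
force: [0.2, 0.2, 0.4]
grip_width: 0.0003
```

```bash
python3 - <<'E'
from h import *
print(hs(state()['eef_pos']),totool(fromhs(.118,.0064,.0123)),turn())
E
```

```text
[0.1226 0.0082 0.0474] [0.08 0.05 1.41] [0.12 1.77 0.02]
```

Emit:
{"fn": "arm_command", "kwargs": {"steps": [[[0,0.05,0.5],[0,-0.15,0],-1],[[0,0,0.5],[0,0,0],-1],[[0,0,0.4],[0,0,0],-1],[[0,0,0],[0,0,0],-1]]}}

```text
clock: 8.67
eef_pos: [0.6447, -0.084, 0.1428]
ee_rot: [0.044, 0.949, -0.127, 0.287]
force: [-1.3, -0.5, -0.4]
grip_width: 0.0009
```

```bash
python3 - <<'E'
from h import *
print(hs(state()['eef_pos']),totool(fromhs(.136,.0064,.0123)),turn(),state()['force'])
E
```

```text
[0.1206 0.0063 0.0107] [ 0.59 -0.   -0.18] [0.12 1.88 0.01] [-1.26517083 -0.4504917  -0.42310384]
```

Emit:
{"fn": "arm_command", "kwargs": {"steps": [[[0.25,0,-0.08],[0,0,0],-1],[[0.18,0,-0.05],[0,0,0],-1],[[0.12,0,-0.03],[0,0,0],-1],[[0,0,0],[0,0,0],-1]]}}

```text
clock: 9.0
eef_pos: [0.6537, -0.0863, 0.1552]
ee_rot: [0.044, 0.949, -0.127, 0.286]
force: [-1.6, -0.7, -1.8]
grip_width: 0.0006
```

```bash
python3 - <<'E'
from h import *
print(hs(state()['eef_pos']),totool(fromhs(.136,.0064,.0123)),turn(),state()['force'])
E
```

```text
[0.1359 0.0064 0.0128] [0.01 0.   0.02] [0.12 1.9  0.01] [-1.57288224 -0.68590431 -1.80539972]
```

Right at the target; withdraw the same way and check.

Emit:
{"fn": "arm_command", "kwargs": {"steps": [[[-0.4,0,0.05],[0,0,0],-1],[[-0.2,0,-0.9],[0,0,0],-1],[[-0.3,0,-1],[0,0,0],-1],[[-0.9,0,-1],[0,0,0],-1],[[-0.9,0,-0.6],[0,0,0],-1]]}}

```text
clock: 9.42
eef_pos: [0.5525, -0.0583, 0.1919]
ee_rot: [0.044, 0.948, -0.127, 0.288]
force: [1.3, 0.4, -0.2]
grip_width: 0.0001
```

Emit:
{"fn": "arm_command", "kwargs": {"steps": [[[-0.6,0,-0.3],[0,0,0],-1],[[0,0,0],[0,0,0],-1]]}}

```text
clock: 9.58
eef_pos: [0.5328, -0.0525, 0.1906]
ee_rot: [0.044, 0.948, -0.127, 0.29]
force: [-0.1, -0.0, -0.6]
grip_width: 0.0008
```

```bash
python3 - <<'E'
from h import *
snap('wrist','w7');snap('scene','s7');s=state();print(s['clock'],hs(s['eef_pos']),'cam',hs(camera_params('wrist')['eye']))
a=cv2.imread('pics/w7.png');u,v=proj('w7',fromhs(.1598,-.0698,.0153)).round().astype(int)
x0,y0=max(u-60,0),max(v-40,0);print(u,v,x0,y0);A=cv2.resize(a[y0:y0+90,x0:x0+80],None,fx=5,fy=5,interpolation=2)
B=cv2.resize(cv2.imread('pics/s7.png')[200:260,190:280],None,fx=4,fy=4,interpolation=2);B=cv2.copyMakeBorder(B,0,450-240,0,0,0)
cv2.imwrite('pics/c7.png',np.hstack([A,B]))
E
```

```text
9.6833 [0.0744 0.0077 0.1258] cam [0.1809 0.0102 0.2791]
358 47 298 7
```

View pics/c7.png

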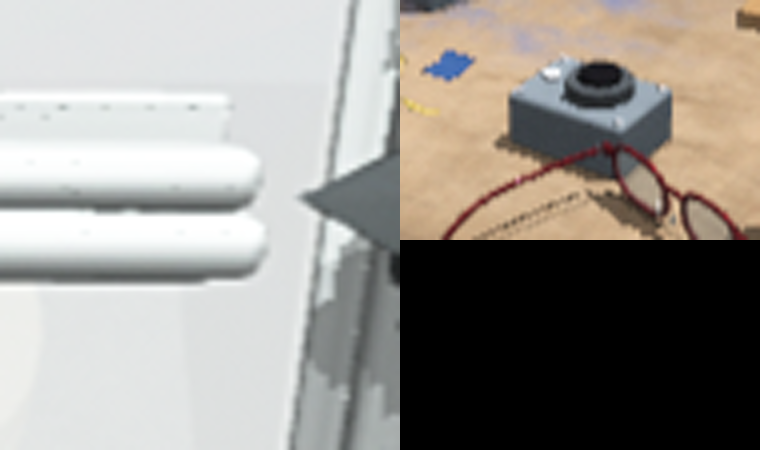

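```bash
python3 - <<'E'
from h import *
def on(f,u,v,o):
    e,w=ray(f,u,v);return hs(e+w*((o-(e-Q)@n)/(w@n)))
print('tip',on('w7',358,46.4,.0153))
for nm,u,v,o in(('upper front top',350,35.4,.027),('step',351,49,.027),('lowfront',351,63,.034)):print(nm,on('w7',u,v,o))
a=cv2.imread('pics/s0.png').astype(int);b=cv2.imread('pics/s7.png').astype(int)
print('lamp',a[217:221,225:231].reshape(-1,3).mean(0),b[217:221,225:231].reshape(-1,3).mean(0));d=abs(a-b)[205:245,210:265].max(2);print(np.argwhere(d>40)[:40].tolist())
w0=cv2.imread('pics/w0.png');w1=cv2.imread('pics/w1.png');cv2.imwrite('pics/c8.png',np.hstack([cv2.resize(w0[90:210,180:320],(400,343)),cv2.resize(w1[110:270,170:350],(400,343))]))
E
```

```text
tip [ 0.16   -0.0695  0.0153]
upper front top [ 0.1676 -0.0596  0.027 ]
step [ 0.1592 -0.0614  0.027 ]
lowfront [ 0.1509 -0.0606  0.034 ]
lamp [201.25       195.08333333 189.41666667] [196.125 189.875 184.   ]
[[0, 44], [0, 45], [0, 46], [1, 44], [1, 45], [1, 46], [2, 44], [2, 45], [2, 46]]
```

View pics/c8.png

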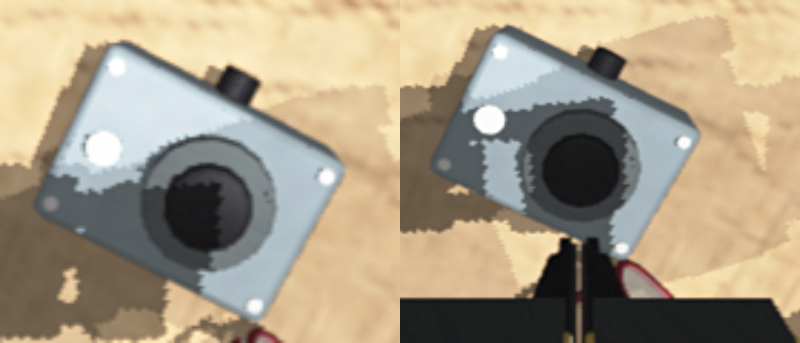

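```bash
python3 -c "
from plant import *
print(job_done(),state()['clock'])"
```

```text
the job is handed in; nothing more can be done
the job is handed in; nothing more can be done
```

I pressed the fan button and pushed the window up from beneath its lip to the pointer. I then drew the gripper about 0.13 m out from the slope and handed the job in at about 10 s.

- **Button:** the shut fingertips went down at its centre until they stopped hard at z = 0.052, with about 42 N on them. That is about the full 6 mm of travel. The lamp lens looked white both before and after, so it neither confirmed nor denied that the extractor started.
- **Window:** the final wrist view puts the lip's mid-height at 159.2 mm up the slope and the pointer tip at 160.0 mm. So the lip stands level to within about 1 mm, which is about as close as I can measure. I pushed twice, because the first push stopped about 2.7 mm short.
- **Trouble on the way:** joint 5 came up against the lower end of its range (0.321 against 0.32) on the first try under the lip. I tilted the tool about 12 degrees steeper to free it, and no contact came of it.
- **Other things:** the pointer measured in the same place before and after. I did not check the loose items separately at the end, but the arm felt no unexpected contact.

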